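# Clear the grinding bench: pack the finials, chute the offcuts

## Robot

A 7-joint arm with a two-finger parallel gripper is mounted at the origin on the work surface. World frame = base frame: x ahead of the robot, y to its left, z up, the work surface at z = 0. Lengths are in mm, angles in degrees, forces in N, time in s.
With the tool pointing down it reaches from about 425 to 875 mm from the base axis. Payload 4.7 kg.
Tool frame: the origin (TCP) lies on the centre line of the jaws, within the pads' length; the fingertips stand 22 mm ahead of it and the grasp point (between the pads) lies 3 mm ahead of it; z points along the fingers, y is the direction in which the jaws open and shut (so a half turn about z gives the same grasp; the last joint's range is limited). The gripper opens to 85 mm and grips with 20 to 120 N. Pads are 22 mm wide; open, the fingers measure 114 mm over their backs; the gripper's body (76 mm by 85 mm) begins 54 mm behind the grasp point. The pads swing forward as they close: fully open they stand 13 mm farther back than shut.
Start: joints at [-71.843, 18.392, -4.016, 83.108, 1.295, 78.541, -3.26], TCP at [193.853, 620.44, 230.549] pointing down, gripper open.
Joint ranges: [-163.93, 163.93], [-17.29, 119.83], [-79.2, 71.16], [3.27, 140.29], [-89.18, 269.18], [5.43, 117.66], [-154.24, 154.24]. Speed limits (degrees/s): [147.25, 147.25, 180, 180, 180, 180, 180].

## Interface

Orientations are given as a 3x3 rotation matrix whose columns are the frame's x, y, z axes.
In Python, from station import robot gives the robot as it stands.
- The arm moves only by the tool carry_out, never from a script. Its arguments are lists of equal length, an entry for each row: "turn": the turn, a rotation vector about the tool's x, y, z in degrees, a list of three; "translation": the shift along the tool's x, y, z in cm, a list of three; "fingers": the opening in per cent of the stroke, from 0 (shut) to 100 (fully open). In form: {"turn": [[wx, wy, wz], ...], "translation": [[dx, dy, dz], ...], "fingers": [fingers, ...]}. A call has 1 to 8 rows; each row shifts and turns the commanded pose from where the row before left it, along the tool's axes as they then stand; what a row does not reach is not made up. A row lasts 1/10 s, in which the tool goes at most 50 mm and 8.59 degrees, less where a joint would pass 70% of its speed; a pose out of reach is approached as far as the arm can. A call with a gripper value outside its range is refused whole. The fingers move at their own pace and stop on an object; the grip force is fixed at half the most. Time passes only in rows, so rows that do not move let the fingers close. It gives the time, the measured TCP pose, the force and the opening at its end, in the units of the state.
- robot.get_state(): the state, without advancing time (a new reading comes with each control period).
- robot.grab_frame(name): name is "side" or "top"; returns (picture, depth): 420x560x3 uint8, red, green, blue; 420x560 float32, mm along the optical axis (not along the pixel's ray), 0 where there is no reading.
- robot.camera_model(name): a dict with "fx", "fy", "cx", "cy" (pixels), "R" (3x3) and "t" (3): a world point X has camera coordinates R X + t. Camera axes: x right, y down, z forward; pixel columns grow to the right and rows downward; lengths in mm; the calibration is good to about 2 mm. A picture is of the moment at which its call begins. camera_model takes no time and is no camera call.
- robot.close_job(): hands the job in, once; it reports no verdict.
Trained networks look in the newest picture that a camera, given by its name, has taken for a name from the list of things; names that differ only in an ending like _2 or _b are one class to them, and where a whole thing is asked for, a point or a joint stands for the part that bears it (a point fixed in the world has none). Each returns a list of dicts, best first, with "confidence" (0 to 1); they miss things now and then, are a little off and sometimes report something else, mostly with a low value. They report only what shows in the picture. A call takes as long as a camera call.
- robot.look_for(camera, target): "point" ([column, row] in pixels, amid what is visible of it).
- robot.trace(camera, target): "mask" (420x560 bool, what is visible of it) and "point" ([column, row] in pixels, amid what is visible of it).
- robot.landmark_of(camera, target): "point" ([column, row] in pixels: a listed point, or the origin of a listed thing).
The state is a dict: "clock": time; "joints": joint angles; "joint_vel": joint speeds; "joint_efforts": joint torques, N m; "position": TCP position; "eef_rot": TCP orientation; "ft_force": force on the tool from outside, world axes, zero at the start; "ft_torque": the same for the moment, N m; "finger_gap": opening from 0.0 (shut) to 1.0 (fully open).
Only numpy, scipy, OpenCV 4.12 (cv2) and the standard library are available. Lean on these libraries where they do the work, as an engineer would, in place of code of your own. Each camera call takes 0.05 s, during which the arm holds its last target. There are 200 camera calls.

## Task

Clear the bench after grinding: lower every brass ball finial gently, without dropping it, into the deep round pail, and put the pail's lid on once all of them are inside. Set each square-tube offcut on the rocker tray past its pivot, so that its own weight tips the tray and sends it into the roofed scrap bin, and leave the tray swung back level. Leave the spray bottle, the wrench and the wire spool where they are.

Things in the scene. Friction and masses are not known exactly. Their poses are not given: they have to be found in the camera images.
- finial1: Brushed brass ball finial, about 250 g: a 52 mm ball on a short round foot (32 mm across), 62 mm tall overall, not all of them present. Origin at the centre of the foot's underside, z up along its axis; the ball's centre is 36 mm along z. It stands on its foot on the bench.
- finial2: Brushed brass ball finial, about 250 g: a 52 mm ball on a short round foot (32 mm across), 62 mm tall overall, not all of them present. Origin at the centre of the foot's underside, z up along its axis; the ball's centre is 36 mm along z. It stands on its foot on the bench.
- finial3: Brushed brass ball finial, about 250 g: a 52 mm ball on a short round foot (32 mm across), 62 mm tall overall, not all of them present. Origin at the centre of the foot's underside, z up along its axis; the ball's centre is 36 mm along z. It stands on its foot on the bench.
- finial4: Brushed brass ball finial, about 250 g: a 52 mm ball on a short round foot (32 mm across), 62 mm tall overall, not all of them present. Origin at the centre of the foot's underside, z up along its axis; the ball's centre is 36 mm along z. It stands on its foot on the bench.
- offcut1: Dark square-tube offcut, 40 x 40 x 65 mm, about 300 g, not all of them present. Origin at the centre of one end, z along the tube (the other end at z = 65 mm), x and y square to its sides. It stands on end on the bench at first; it may be lying if knocked over.
- offcut2: Dark square-tube offcut, 40 x 40 x 65 mm, about 300 g, not all of them present. Origin at the centre of one end, z along the tube (the other end at z = 65 mm), x and y square to its sides. It stands on end on the bench at first; it may be lying if knocked over.
- offcut3: Dark square-tube offcut, 40 x 40 x 65 mm, about 300 g, not all of them present. Origin at the centre of one end, z along the tube (the other end at z = 65 mm), x and y square to its sides. It stands on end on the bench at first; it may be lying if knocked over.
- lid: Round dark pail lid, 224 mm across and 51 mm tall overall, 350 g, lying on the bench knob up. Origin at the centre of the underside of its lower step; that step is 170 mm across and 10 mm deep and drops inside the pail's mouth, then a 6 mm thick disc that rests on the rim, then a round knob. Seated, its origin is 10 mm below the rim.
- lid_knob (a point): Point to grip on the lid, on the knob's axis, 39 mm above the lid's origin: black round knob 32 mm across, its grip part from 27 to 51 mm above the origin.
- pail_floor (a point): Centre of the inner floor of the fixed round steel pail, 10 mm above the bench. Inside 202 mm across, straight walls 4 mm thick, 100 mm deep.
- pail_rim (a point): Centre of the pail's mouth, level with its rim, 110 mm above the bench. The pail is 210 mm across outside.
- station: Fixed scrap station. Origin on the bench under the tray's pivot; x points the way the tray tips, to the bin, y along the pivot. Tray floor 190 mm above the bench, x from -60 to 160 mm, 110 mm wide between 15 mm lips. Bin: x from 135 to 390 mm, 156 mm wide, floor sloping away, walls and clear roof 225 mm above the bench; the roof covers x from 175 mm on, parts slide in under it.
- load_spot (a point): Point on the level tray's floor, in mid width, 65 mm past the pivot line: an offcut set down here (centre within about 20 mm) tips the tray and slides off into the bin.
- rocker (a joint): Tilt of the rocker tray in rad: 0 level (at rest, held by its counterweight against a stop), up to 0.62 fully tipped towards the bin. The tray is slippery; it tips under an offcut's weight alone and swings back by itself once empty, within about a second.
- spray_bottle: White bottle, 64 mm across, 160 mm tall; a bystander. Origin at the centre of its underside.
- wrench: Steel wrench 200 mm long lying on the bench; a bystander. Origin at the middle of its underside.
- wire_spool: Dark steel drum of wire, 100 mm across, 45 mm tall; a bystander. Origin at the centre of its underside.
- pail: The same fixed steel pail as a whole. Origin at the centre of its underside, on the bench.

How it is judged:
By the outcome, as a careful person would: the job done as asked, in the order asked, and still so for the second after the job is handed in, with the robot touching nothing.
Of finial1, finial2, finial3, finial4 only 3 to 4 are there at a start; the rules pass over those that are not, and their reading is None.
Of offcut1, offcut2, offcut3 only 2 to 3 are there at a start; the rules pass over those that are not, and their reading is None.
At some moment in a run one of offcut1, offcut2, offcut3, lid may be knocked a few centimetres aside while the robot is not near it.
It also fails if it takes over 210 s, if anything falls off the work surface, if the arm or the gripper's body presses on something with over 40 N, if the wrist force passes 120 N, or if a joint passes its speed limit or range.

## Working session

There is one attempt and no reset: what is moved stays moved. The work goes in short steps, Python scripts to look and compute and a tool call to move; the robot and the scene stay as the last step left them, time stands still between calls to the robot, and variables do not carry over. Pictures are saved under pics/ and viewed, about 12 in all and at most 16, crops included, and the job is handed in when it is done.

Besides the shell and the picture viewer there is one more tool, called after "Call:" by a JSON object that holds its "method" and its "body", one argument or row to a line. carry_out: Moves the arm, as the interface text tells. Its arguments: {"type":"object","properties":{"turn":{"type":"array","items":{"type":"array","items":{"type":"number"}}},"translation":{"type":"array","items":{"type":"array","items":{"type":"number"}}},"fingers":{"type":"array","items":{"type":"number"}}},"required":["turn","translation","fingers"]}

```bash
mkdir -p pics; ls
cat > h.py <<'E'
from station import robot
import numpy as np, cv2
def save(cam,name):
    im,d=robot.grab_frame(cam); cv2.imwrite(f'pics/{name}.png',im[:,:,::-1]); return im,d
def world(cam,pts,d):
    m=robot.camera_model(cam);R=np.array(m['R']);t=np.array(m['t']);pts=np.atleast_2d(pts)
    z=np.asarray(d); c=np.stack([(pts[:,0]-m['cx'])/m['fx']*z,(pts[:,1]-m['cy'])/m['fy']*z,z*np.ones(len(pts))],1)
    return (c-t)@R
def cloud(cam,d):
    v,u=np.mgrid[:420,:560]; return world(cam,np.stack([u.ravel(),v.ravel()],1),d.ravel()).reshape(420,560,3)
E
python3 - <<'E'
from h import *
s=robot.get_state();print({k:np.round(v,3).tolist() for k,v in s.items()})
for c in('top','side'):
    im,d=save(c,c+'0');np.save(f'{c}0.npy',d);m=robot.camera_model(c);print(c,m, -np.array(m['R']).T@m['t'],(d==0).mean())
E
```

```text
pics
{'clock': 0.0, 'joints': [-71.844, 18.44, -4.015, 83.175, 1.295, 78.542, -3.261], 'joint_vel': [-0.017, -0.07, 0.003, 0.066, 0.079, 0.036, 0.124], 'joint_efforts': [0.0, -49.36, -0.382, -31.432, 0.013, 0.012, -0.0], 'position': [193.701, 619.888, 229.406], 'eef_rot': [[-0.955, 0.298, -0.0], [0.298, 0.955, -0.002], [-0.0, -0.002, -1.0]], 'ft_force': [-0.439, -0.557, -0.517], 'ft_torque': [0.02, 0.074, -0.006], 'finger_gap': 1.001}
top {'fx': 534.1912788850317, 'fy': 534.1912788850317, 'cx': 285.6358696341218, 'cy': 204.3511413834408, 'R': array([[-0.029364  , -0.99952208, -0.00966256],
       [-0.98578888,  0.03055743, -0.16518635],
       [ 0.16540267,  0.00467471, -0.98621504]]), 't': array([  18.41728536,  552.87520652, 1570.92032032])} [ 285.72461714   -5.82955798 1640.7706429 ] 0.003873299319727891
side {'fx': 402.2371222325795, 'fy': 402.2371222325795, 'cx': 283.0065784107512, 'cy': 206.75024471850324, 'R': array([[-0.94774311, -0.31867637, -0.01511173],
       [-0.17446299,  0.55734585, -0.81174396],
       [ 0.26710608, -0.76668831, -0.58381793]]), 't': array([ 536.83259521,  203.27577052, 1237.91113064])} [ 213.58990496 1006.8729537   895.83505688] 0.004056122448979592
```

View pics/top0.png

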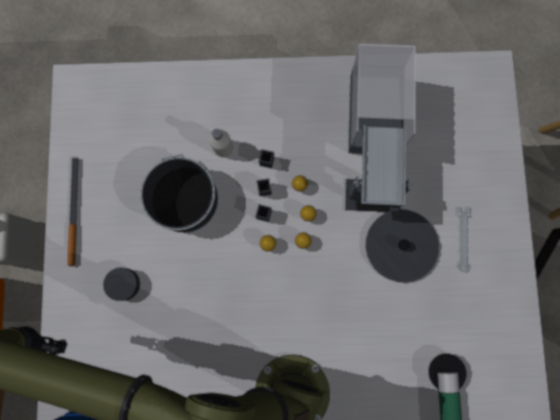

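View pics/side0.png

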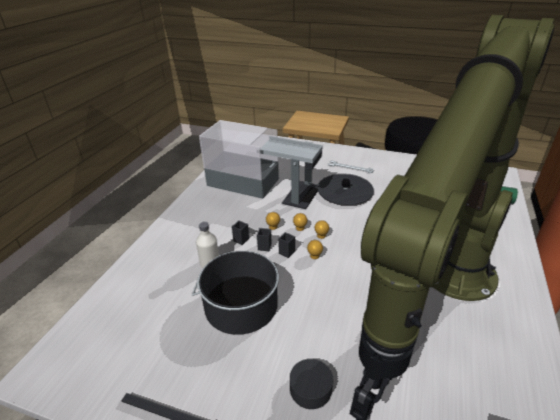

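The top view shows four finials at (300,184), (308,213), (268,243) and (303,241), and three offcuts at (267,158), (264,188) and (264,213). The pail is at (180,193), the lid at (402,245), and the tray and bin at (385,150). The side view shows the same things, with nothing hidden by the arm.

```bash
cat >> h.py <<'E'
from scipy.optimize import least_squares
def ballfit(P):
    f=lambda c:np.linalg.norm(P-c,axis=1)-26
    return least_squares(f,P.mean(0)-[0,0,15],loss='soft_l1').x
def brass(cam,im,C):
    h=cv2.cvtColor(im,cv2.COLOR_RGB2HSV)
    m=((h[...,0]>12)&(h[...,0]<30)&(h[...,1]>130)&(h[...,2]>50)&(C[...,0]>350)&(C[...,0]<900)&(C[...,1]>-150)&(C[...,1]<600)&(C[...,2]>15)).astype(np.uint8)
    n,l,st,ce=cv2.connectedComponentsWithStats(m)
    return [(ce[i].round(),st[i,4],ballfit(C[l==i]),C[l==i]) for i in range(1,n) if st[i,4]>50]
def dark(im,C,x0,x1,y0,y1,z0,z1,mx=90):
    m=((im.max(2)<mx)&(C[...,0]>x0)&(C[...,0]<x1)&(C[...,1]>y0)&(C[...,1]<y1)&(C[...,2]>z0)&(C[...,2]<z1)).astype(np.uint8)
    n,l,st,ce=cv2.connectedComponentsWithStats(m)
    return [(ce[i].round(),st[i,4],C[l==i]) for i in range(1,n) if st[i,4]>30]
def circ(P):
    return least_squares(lambda c:np.hypot(P[:,0]-c[0],P[:,1]-c[1])-c[2],[*P[:,:2].mean(0),100],loss='soft_l1').x
E
python3 - <<'E'
from h import *
np.set_printoptions(precision=1,suppress=True)
for c in('top','side'):
    d=np.load(c+'0.npy');im=cv2.imread(f'pics/{c}0.png')[:,:,::-1];C=cloud(c,d)
    print(c)
    for b in brass(c,im,C):print('ball',b[0],b[1],b[2],b[3][:,2].max())
    for b in dark(im,C,420,900,20,200,12,80):
        P=b[2];T=P[P[:,2]>np.percentile(P[:,2],90)-6];r=cv2.minAreaRect(T[:,:2].astype(np.float32))
        print('offcut',b[0],b[1],np.percentile(T[:,2],50),T.mean(0),r)
    for name,(u0,u1,v0,v1,z0,z1) in dict(pail=(135,225,150,240,104,116),lid=(360,445,205,285,10,22),knob=(390,415,232,258,35,60)).items():
        if c=='side':continue
        S=C[v0:v1,u0:u1].reshape(-1,3);S=S[(S[:,2]>z0)&(S[:,2]<z1)];print(name,len(S),S.mean(0),np.median(S[:,2]),circ(S))
    A=C.reshape(-1,3)
    S=A[(A[:,2]>180)&(A[:,2]<215)&(A[:,0]>400)&(A[:,0]<1000)&(A[:,1]>-400)&(A[:,1]<-80)]
    print('tray',len(S),S.min(0),S.max(0),np.median(S[:,2]),cv2.minAreaRect(S[(S[:,2]<196)][:,:2].astype(np.float32)))
    for t in ['load_spot','pail_rim','pail_floor','lid_knob','lid','station','spray_bottle','wire_spool']:
        r=robot.landmark_of(c,t);print(t,[(np.array(q['point']).round(1),round(q['confidence'],2)) for q in r[:2]])
E
```

```text
top
ball [300. 183.] 161 [618.1 -42.7  37.4] 75.38917549580087
ball [308. 213.] 165 [525.4 -64.4  37.9] 70.85501502471462
ball [303. 240.] 171 [443.  -46.5  38.2] 67.66134584694207
ball [268. 243.] 169 [439.1  60.1  38.4] 67.82178020217133
offcut [227. 150.] 96 75.01848352797153 [725.7 178.7  75.1] ((726.5673828125, 179.00584411621094), (9.070883750915527, 44.696590423583984), 38.00047302246094)
offcut [266. 158.] 227 67.73240801919346 [697.6  58.7  67.8] ((698.7164916992188, 57.65770721435547), (40.4412956237793, 40.324012756347656), 77.40738677978516)
offcut [264. 187.] 196 67.033553534488 [607.   63.5  67.3] ((608.98046875, 66.22330474853516), (39.269859313964844, 37.629981994628906), 7.8016557693481445)
offcut [263. 213.] 202 66.38216824290484 [526.7  68.8  66.5] ((529.0476684570312, 70.01166534423828), (39.0912971496582, 38.78726577758789), 75.03092956542969)
pail 626 [587.6 320.5 110.3] 110.53392670116065 [586.2 317.4 104.4]
lid 3700 [ 424.7 -344.1   16.9] 17.05296235314904 [ 424.3 -345.8   82. ]
knob 96 [ 421.  -345.7   51. ] 51.68856918356835 [ 421.2 -345.4   11.8]
tray 3617 
[... 1210 characters left out ...]
 ] ((529.079833984375, 71.14250946044922), (40.58003616333008, 40.74153518676758), 74.49482727050781)
tray 1731 [ 513.8 -367.1  180. ] [ 976.4 -188.   214.8] 192.60119717751624 ((744.5343017578125, -281.4029846191406), (169.79136657714844, 455.79364013671875), 86.41680908203125)
load_spot [(array([286.9, 150.1]), 0.61)]
pail_rim [(array([236.5, 275.4]), 0.84), (array([285.5, 251.8]), 0.26)]
pail_floor [(array([240.5, 297.7]), 0.87), (array([343.3, 188. ]), 0.33)]
lid_knob [(array([347. , 182.7]), 0.8), (array([350.2, 165.7]), 0.6)]
lid [(array([344. , 189.5]), 0.56)]
station [(array([303.6, 194.2]), 0.6)]
spray_bottle [(array([211.6, 259.4]), 0.81)]
wire_spool [(array([308.9, 385.7]), 0.62)]
```

Call:
{"method": "carry_out", "body": {
  "turn": [
    [0,0,-5.8],
    [0,0,-5.8],
    [0,0,-5.7],
    [0,0,0],
    [0,0,0],
    [0,0,0],
    [0,0,0],
    [0,0,0]
  ],
  "translation": [
    [0,0,0],
    [0,0,0],
    [0,0,0],
    [-2.5,-3.9,0],
    [-2.5,-3.9,0],
    [-2.5,-3.9,0],
    [-2.5,-3.9,0],
    [-2.5,-3.9,0]
  ],
  "fingers": [100,100,100,100,100,100,100,100]
}}

```text
clock: 1.7
position: [319.5, 423.7, 230.8]
eef_rot: [[-1.0, 0.001, 0.0], [0.001, 1.0, 0.001], [-0.0, 0.001, -1.0]]
ft_force: [1.0, -0.1, 0.3]
finger_gap: 1.004
```

Call:
{"method": "carry_out", "body": {
  "turn": [
    [0,0,0],
    [0,0,0],
    [0,0,0],
    [0,0,0],
    [0,0,0],
    [0,0,0],
    [0,0,0],
    [0,0,0]
  ],
  "translation": [
    [-2.5,-3.9,0],
    [-2.5,-3.9,0],
    [-2.5,-3.9,0],
    [-2.5,-3.9,0],
    [-2.5,-3.9,0],
    [-2.5,-3.9,0],
    [-2.5,-3.9,0],
    [-2.5,-3.9,0]
  ],
  "fingers": [100,100,100,100,100,100,100,100]
}}

```text
clock: 2.5
position: [519.2, 111.5, 231.0]
eef_rot: [[-1.0, 0.001, 0.001], [0.001, 1.0, 0.001], [-0.001, 0.001, -1.0]]
ft_force: [0.5, 1.1, -0.7]
finger_gap: 0.998
```

Call:
{"method": "carry_out", "body": {
  "turn": [
    [0,0,0],
    [0,0,0],
    [0,0,0],
    [0,0,0],
    [0,0,0],
    [0,0,0]
  ],
  "translation": [
    [-2.5,-3.9,0],
    [-2.5,-3.9,0],
    [-2.5,-3.9,0],
    [-2.5,-3.9,0],
    [0,0,0],
    [0,0,0]
  ],
  "fingers": [100,100,100,100,100,100]
}}

```text
clock: 3.1
position: [618.4, -44.3, 230.2]
eef_rot: [[-1.0, 0.004, -0.001], [0.004, 1.0, -0.0], [0.001, -0.0, -1.0]]
ft_force: [-0.7, -0.5, -0.2]
finger_gap: 1.003
```

Call:
{"method": "carry_out", "body": {
  "turn": [
    [0,0,0],
    [0,0,0],
    [0,0,0],
    [0,0,0],
    [0,0,0],
    [0,0,0],
    [0,0,0]
  ],
  "translation": [
    [0.1,0.1,4],
    [0,0,4],
    [0,0,4],
    [0,0,4],
    [0,0,2.3],
    [0,0,1],
    [0,0,0]
  ],
  "fingers": [100,100,100,100,100,100,50]
}}

```text
clock: 3.8
position: [616.3, -40.2, 36.6]
eef_rot: [[-1.0, -0.001, -0.002], [-0.001, 1.0, 0.001], [0.002, 0.001, -1.0]]
ft_force: [1.0, -0.2, 0.5]
finger_gap: 0.857
```

Call:
{"method": "carry_out", "body": {
  "turn": [
    [0,0,0],
    [0,0,0],
    [0,0,0],
    [0,0,0],
    [0,0,0],
    [0,0,0]
  ],
  "translation": [
    [0,0,0],
    [0,0,0],
    [0,0,0],
    [0,0,0],
    [0,0,-1],
    [0,0,-1]
  ],
  "fingers": [40,40,40,40,40,40]
}}

```text
clock: 4.4
position: [617.4, -41.7, 58.7]
eef_rot: [[-1.0, 0.001, 0.0], [0.001, 1.0, 0.0], [-0.0, 0.0, -1.0]]
ft_force: [0.5, 0.6, -2.9]
finger_gap: 0.519
```

Call:
{"method": "carry_out", "body": {
  "turn": [
    [0,0,0],
    [0,0,0],
    [0,0,0],
    [0,0,0],
    [0,0,0],
    [0,0,0]
  ],
  "translation": [
    [0,0,-2],
    [0,0,-4],
    [0,0,-4],
    [0,0,-4],
    [0,0,-2],
    [0,0,0]
  ],
  "fingers": [40,40,40,40,40,40]
}}

```text
clock: 5.0
position: [619.5, -42.2, 222.5]
eef_rot: [[-1.0, 0.001, 0.008], [0.001, 1.0, 0.001], [-0.008, 0.001, -1.0]]
ft_force: [0.1, 0.1, -2.3]
finger_gap: 0.519
```

Run:
```python
from h import *
np.set_printoptions(precision=1,suppress=True)
im,d=save('side','s1')
C=cloud('side',d)
for b in brass('side',im,C):print(b[:3])
print(robot.get_state()['position'])
cv2.imwrite('pics/s1c.png',cv2.resize(im[80:290,170:370,::-1],None,fx=3,fy=2.8))
im,d=robot.grab_frame('top');C=cloud('top',d)
for u,v in [(384.7,159.2)]:
    print('load', C[155:163,381:389].reshape(-1,3).mean(0))
S=C[125:200,360:412].reshape(-1,3);S=S[(S[:,2]>186)&(S[:,2]<197)];print(cv2.minAreaRect(S[:,:2].astype(np.float32)))
S=C[125:205,355:412].reshape(-1,3);S=S[(S[:,2]>201)&(S[:,2]<212)];print(cv2.minAreaRect(S[:,:2].astype(np.float32)))
```

```text
(array([272., 177.]), np.int32(137), array([618.2, -42.8, 216.9]))
(array([300., 220.]), np.int32(141), array([524.3, -66.3,  36.9]))
(array([321., 228.]), np.int32(151), array([442.3, -48.3,  36.9]))
(array([315., 248.]), np.int32(175), array([437.8,  57.9,  37. ]))
[618.1 -42.  219.5]
load [ 649.8 -278.1  191.3]
((641.3905029296875, -280.8125), (141.0348663330078, 217.83546447753906), 86.4803237915039)
((628.9376831054688, -271.8202209472656), (148.9551544189453, 220.76153564453125), 85.11740112304688)
```

View pics/s1c.png

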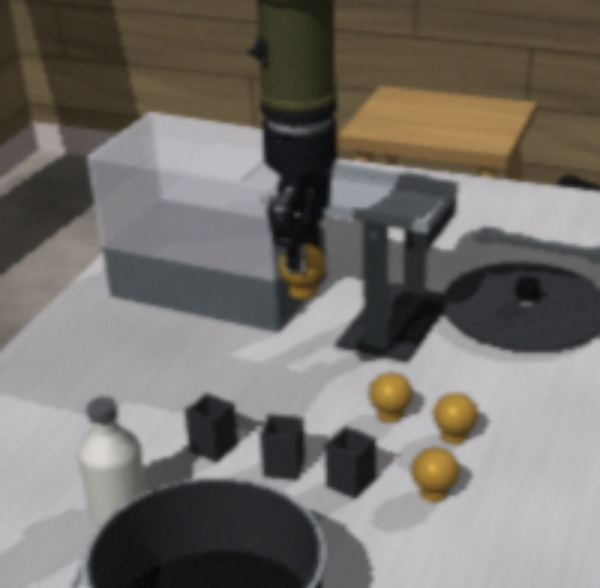

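The finial hangs upright, held at its equator (ball centre 216.9 against TCP 219.5, so its underside is TCP − 37). I'm carrying it to the pail.

Call:
{"method": "carry_out", "body": {
  "turn": [
    [0,0,0],
    [0,0,0],
    [0,0,0],
    [0,0,0],
    [0,0,0],
    [0,0,0],
    [0,0,0],
    [0,0,0]
  ],
  "translation": [
    [-0.2,2,0],
    [-0.2,4,0],
    [-0.2,4.5,0],
    [-0.2,4.5,0],
    [-0.2,4.5,0],
    [-0.2,4.5,0],
    [-0.2,4.5,0],
    [0,4.5,0]
  ],
  "fingers": [40,40,40,40,40,40,40,40]
}}

```text
clock: 5.9
position: [630.3, 289.3, 214.5]
eef_rot: [[-1.0, 0.001, -0.004], [0.001, 1.0, -0.002], [0.004, -0.002, -1.0]]
ft_force: [0.9, -0.6, -2.3]
finger_gap: 0.521
```

Call:
{"method": "carry_out", "body": {
  "turn": [
    [0,0,0],
    [0,0,0],
    [0,0,0],
    [0,0,0],
    [0,0,0],
    [0,0,0],
    [0,0,0],
    [0,0,0]
  ],
  "translation": [
    [0,2.9,0],
    [0,0,0],
    [0,0,3],
    [0,0,4],
    [0,0,4],
    [0,0,3],
    [0,0,1.5],
    [0,0,0]
  ],
  "fingers": [40,40,40,40,40,40,40,40]
}}

```text
clock: 6.7
position: [629.1, 315.2, 58.2]
eef_rot: [[-1.0, 0.001, -0.006], [0.002, 1.0, -0.004], [0.006, -0.004, -1.0]]
ft_force: [0.1, -0.4, -2.4]
finger_gap: 0.522
```

Call:
{"method": "carry_out", "body": {
  "turn": [
    [0,0,0],
    [0,0,0],
    [0,0,0],
    [0,0,0],
    [0,0,0]
  ],
  "translation": [
    [0,0,0.4],
    [0,0,0.3],
    [0,0,0.2],
    [0,0,0.1],
    [0,0,0]
  ],
  "fingers": [40,40,40,40,40]
}}

```text
clock: 7.2
position: [631.8, 317.2, 53.1]
eef_rot: [[-1.0, 0.001, 0.001], [0.001, 1.0, 0.0], [-0.001, 0.0, -1.0]]
ft_force: [0.5, 0.9, -2.7]
finger_gap: 0.52
```

Call:
{"method": "carry_out", "body": {
  "turn": [
    [0,0,0],
    [0,0,0],
    [0,0,0],
    [0,0,0]
  ],
  "translation": [
    [0,0,0.2],
    [0,0,0.15],
    [0,0,0.1],
    [0,0,0]
  ],
  "fingers": [40,40,40,40]
}}

```text
clock: 7.6
position: [632.5, 317.4, 50.9]
eef_rot: [[-1.0, 0.001, 0.002], [0.001, 1.0, 0.001], [-0.002, 0.001, -1.0]]
ft_force: [-2.8, -1.3, 8.4]
finger_gap: 0.525
```

Call:
{"method": "carry_out", "body": {
  "turn": [
    [0,0,0],
    [0,0,0],
    [0,0,0],
    [0,0,0],
    [0,0,0],
    [0,0,0],
    [0,0,0],
    [0,0,0]
  ],
  "translation": [
    [0,0,0],
    [0,0,0],
    [0,0,-2],
    [0,0,-4],
    [0,0,-4],
    [0,0,-4],
    [0,0,-3],
    [0,0,0]
  ],
  "fingers": [55,65,65,65,65,65,65,65]
}}

```text
clock: 8.4
position: [634.4, 318.1, 224.5]
eef_rot: [[-1.0, 0.001, 0.009], [0.001, 1.0, 0.005], [-0.009, 0.005, -1.0]]
ft_force: [1.0, 1.1, 1.1]
finger_gap: 0.656
```

```bash
cat > chk.py <<'E'
from h import *
np.set_printoptions(precision=1,suppress=True)
print(robot.get_state()['position'])
for c in('top','side'):
    im,d=robot.grab_frame(c);C=cloud(c,d);print(c)
    cv2.imwrite(f'pics/last_{c}.png',im[:,:,::-1])
    for b in brass(c,im,C):print('ball',b[0],b[1],b[2])
    for b in dark(im,C,420,900,-20,120,12,80):
        P=b[2];T=P[P[:,2]>np.percentile(P[:,2],90)-6];r=cv2.minAreaRect(T[:,:2].astype(np.float32))
        print('offcut',b[0],b[1],np.percentile(T[:,2],50),np.array(r[0]),np.array(r[1]),r[2])
    S=C.reshape(-1,3);S=S[(S[:,2]>42)&(S[:,2]<56)&(S[:,0]>300)&(S[:,0]<500)&(S[:,1]<-200)&(S[:,1]>-450)]
    if len(S):print('knob',len(S),S.mean(0))
E
python3 chk.py
```

```text
[634.4 318.1 224.5]
top
ball [181. 182.] 242 [632.7 318.9  48.2]
ball [308. 213.] 166 [525.9 -64.7  37.9]
ball [303. 240.] 167 [443.9 -45.4  38. ]
ball [268. 243.] 169 [438.6  59.9  37.7]
offcut [266. 158.] 221 65.75623293950703 [698.5  57.7] [40.3 38.5] 77.07233428955078
offcut [264. 187.] 196 66.67354400696115 [608.1  66.2] [38.7 38.1] 4.492041110992432
offcut [263. 212.] 210 66.73172288280021 [529.9  70.4] [39.7 40.7] 74.39018249511719
knob 82 [ 420.8 -346.1   50.5]
side
ball [300. 220.] 144 [524.8 -65.8  36.7]
ball [321. 228.] 156 [442.6 -47.8  35.9]
ball [315. 248.] 175 [437.4  58.1  36.9]
ball [225. 290.] 283 [631.2 317.6  45.9]
offcut [240. 231.] 278 62.96564054608478 [697.4  59. ] [42.  42.2] 71.10599517822266
offcut [264. 238.] 259 63.38461056919471 [608.3  68.5] [39.8 40.3] 9.247078895568848
offcut [287. 243.] 312 63.43604906958779 [528.6  70.7] [43.7 41. ] 75.3833236694336
knob 39 [ 418.4 -344.1   49.7]
```

Call:
{"method": "carry_out", "body": {
  "turn": [
    [0,0,0],
    [0,0,0],
    [0,0,0],
    [0,0,0],
    [0,0,0],
    [0,0,0],
    [0,0,0],
    [0,0,0]
  ],
  "translation": [
    [1.0,-3.5,0],
    [1.2,-4.3,0],
    [1.2,-4.3,0],
    [1.2,-4.3,0],
    [1.2,-4.3,0],
    [1.2,-4.3,0],
    [1.2,-4.3,0],
    [1.2,-4.3,0]
  ],
  "fingers": [65,100,100,100,100,100,100,100]
}}

```text
clock: 9.3
position: [535.6, -20.4, 216.2]
eef_rot: [[-1.0, 0.001, -0.003], [0.001, 1.0, -0.0], [0.003, -0.0, -1.0]]
ft_force: [0.3, -0.5, -0.9]
finger_gap: 0.997
```

Call:
{"method": "carry_out", "body": {
  "turn": [
    [0,0,0],
    [0,0,0],
    [0,0,0],
    [0,0,0],
    [0,0,0],
    [0,0,0],
    [0,0,0],
    [0,0,0]
  ],
  "translation": [
    [1.3,-4.7,0],
    [0,0,0],
    [0,0,4.5],
    [0,0,4.5],
    [0,0,4.5],
    [0,0,3],
    [0,0,1.6],
    [0,0,0]
  ],
  "fingers": [100,100,100,100,100,100,100,100]
}}

```text
clock: 10.1
position: [520.6, -65.5, 33.0]
eef_rot: [[-1.0, 0.001, -0.008], [0.001, 1.0, -0.001], [0.008, -0.001, -1.0]]
ft_force: [-0.3, -0.5, 0.1]
finger_gap: 1.001
```

Call:
{"method": "carry_out", "body": {
  "turn": [
    [0,0,0],
    [0,0,0],
    [0,0,0],
    [0,0,0],
    [0,0,0],
    [0,0,0],
    [0,0,0],
    [0,0,0]
  ],
  "translation": [
    [0,0,0],
    [0,0,0],
    [0,0,0],
    [0,0,0],
    [0,0,0],
    [0,0,-1],
    [0,0,-3],
    [0,0,-4.1]
  ],
  "fingers": [40,40,40,40,40,40,40,40]
}}

```text
clock: 10.9
position: [522.4, -65.8, 117.9]
eef_rot: [[-1.0, 0.001, -0.004], [0.001, 1.0, -0.0], [0.004, -0.0, -1.0]]
ft_force: [0.6, 1.3, -2.0]
finger_gap: 0.532
```

Call:
{"method": "carry_out", "body": {
  "turn": [
    [0,0,0],
    [0,0,0],
    [0,0,0],
    [0,0,0],
    [0,0,0],
    [0,0,0],
    [0,0,0],
    [0,0,0]
  ],
  "translation": [
    [0,0,-4],
    [0,2,-4],
    [-0.2,4,-2],
    [-0.2,4.5,0],
    [-0.2,4.5,0],
    [-0.2,4.5,0],
    [-0.2,4.5,0],
    [-0.2,4.5,0]
  ],
  "fingers": [40,40,40,40,40,40,40,40]
}}

```text
clock: 11.7
position: [536.3, 220.7, 219.0]
eef_rot: [[-1.0, 0.001, 0.001], [0.001, 1.0, 0.001], [-0.001, 0.001, -1.0]]
ft_force: [0.6, 0.4, -1.8]
finger_gap: 0.532
```

Call:
{"method": "carry_out", "body": {
  "turn": [
    [0,0,0],
    [0,0,0],
    [0,0,0],
    [0,0,0],
    [0,0,0],
    [0,0,0],
    [0,0,0],
    [0,0,0]
  ],
  "translation": [
    [-0.2,4.5,0],
    [-0.1,4,0],
    [0,1.3,0],
    [0,0,2],
    [0,0,4],
    [0,0,4.5],
    [0,0,3],
    [0,0,1.5]
  ],
  "fingers": [40,40,40,40,40,40,40,40]
}}

```text
clock: 12.5
position: [537.9, 315.2, 65.2]
eef_rot: [[-1.0, 0.002, -0.004], [0.002, 1.0, -0.003], [0.004, -0.003, -1.0]]
ft_force: [0.3, -0.5, -1.2]
finger_gap: 0.532
```

Call:
{"method": "carry_out", "body": {
  "turn": [
    [0,0,0],
    [0,0,0],
    [0,0,0],
    [0,0,0],
    [0,0,0],
    [0,0,0],
    [0,0,0],
    [0,0,0]
  ],
  "translation": [
    [0,0,0],
    [0,0,0],
    [0,0,0.5],
    [0,0,0.3],
    [0,0,0.2],
    [0,0,0.1],
    [0,0,0],
    [0,0,0]
  ],
  "fingers": [40,40,40,40,40,40,40,40]
}}

```text
clock: 13.3
position: [539.7, 317.2, 57.1]
eef_rot: [[-1.0, 0.001, 0.0], [0.001, 1.0, 0.0], [-0.0, 0.0, -1.0]]
ft_force: [0.1, 1.1, -1.7]
finger_gap: 0.531
```

Call:
{"method": "carry_out", "body": {
  "turn": [
    [0,0,0],
    [0,0,0],
    [0,0,0],
    [0,0,0],
    [0,0,0],
    [0,0,0]
  ],
  "translation": [
    [0,0,0.3],
    [0,0,0.2],
    [0,0,0.2],
    [0,0,0.1],
    [0,0,0],
    [0,0,0]
  ],
  "fingers": [40,40,40,40,40,40]
}}

```text
clock: 13.9
position: [539.6, 317.1, 49.3]
eef_rot: [[-1.0, 0.001, -0.0], [0.001, 1.0, 0.0], [0.0, 0.0, -1.0]]
ft_force: [-1.6, -1.4, 1.1]
finger_gap: 0.531
```

Call:
{"method": "carry_out", "body": {
  "turn": [
    [0,0,0],
    [0,0,0],
    [0,0,0],
    [0,0,0],
    [0,0,0],
    [0,0,0],
    [0,0,0],
    [0,0,0]
  ],
  "translation": [
    [0,0,0],
    [0,0,0],
    [0,0,-2],
    [0,0,-4],
    [0,0,-4.5],
    [0,0,-4.4],
    [0.5,-2,-2],
    [1.1,-4.1,0]
  ],
  "fingers": [55,65,65,65,65,65,65,100]
}}

```text
clock: 14.7
position: [525.4, 260.2, 222.5]
eef_rot: [[-1.0, -0.005, 0.008], [-0.005, 1.0, 0.006], [-0.008, 0.006, -1.0]]
ft_force: [0.2, -0.6, 0.2]
finger_gap: 0.802
```

Call:
{"method": "carry_out", "body": {
  "turn": [
    [0,0,0],
    [0,0,0],
    [0,0,0],
    [0,0,0],
    [0,0,0],
    [0,0,0],
    [0,0,0],
    [0,0,0]
  ],
  "translation": [
    [1.2,-4.5,0],
    [1.2,-4.5,0],
    [1.2,-4.5,0],
    [1.2,-4.5,0],
    [1.2,-4.5,0],
    [1.2,-4.5,0],
    [0.9,-3.3,0],
    [0,0,0]
  ],
  "fingers": [100,100,100,100,100,100,100,100]
}}

```text
clock: 15.5
position: [441.5, -52.0, 218.7]
eef_rot: [[-1.0, 0.009, 0.002], [0.009, 1.0, 0.001], [-0.002, 0.001, -1.0]]
ft_force: [-0.1, -1.7, 0.7]
finger_gap: 1.0
```

```bash
python3 chk.py
```

```text
[441.5 -52.  218.7]
top
ball [180. 182.] 220 [632.4 318.9  47.8]
ball [180. 211.] 224 [539.5 318.5  47.4]
ball [268. 243.] 167 [438.9  59.6  37.7]
offcut [266. 158.] 222 65.64175216530953 [698.4  58.2] [40.6 38.7] 74.9535140991211
offcut [264. 187.] 194 67.23460721105408 [608.8  65.9] [39.8 37.2] 7.26554536819458
offcut [263. 213.] 199 66.80422206305617 [528.9  69.9] [38.7 38.9] 73.53627014160156
knob 82 [ 421.2 -346.3   50.9]
side
ball [321. 228.] 151 [442.1 -48.   37.3]
ball [315. 248.] 175 [437.2  57.9  37. ]
ball [225. 290.] 276 [631.3 317.3  45.7]
ball [254. 295.] 201 [538.6 316.7  46.4]
offcut [240. 231.] 279 63.28721344875343 [697.2  57.2] [41.6 41.3] 76.01327514648438
offcut [264. 238.] 266 63.77963855274791 [608.4  67.5] [39.6 41. ] 7.7568206787109375
offcut [287. 244.] 299 63.32566779681354 [528.2  71.6] [41.9 40.5] 72.34053802490234
knob 42 [ 417.9 -343.4   49.1]
```

Call:
{"method": "carry_out", "body": {
  "turn": [
    [0,0,0],
    [0,0,0],
    [0,0,0],
    [0,0,0],
    [0,0,0],
    [0,0,0],
    [0,0,0],
    [0,0,0]
  ],
  "translation": [
    [0,-0.1,3.5],
    [0,0,4.5],
    [0,0,4.5],
    [0,0,3],
    [0,0,1.6],
    [0,0,1.0],
    [0,0,0],
    [0,0,0]
  ],
  "fingers": [100,100,100,100,100,100,100,50]
}}

```text
clock: 16.4
position: [443.2, -47.2, 37.7]
eef_rot: [[-1.0, -0.0, 0.001], [-0.0, 1.0, 0.0], [-0.001, 0.0, -1.0]]
ft_force: [0.7, -0.7, -0.5]
finger_gap: 0.859
```

Call:
{"method": "carry_out", "body": {
  "turn": [
    [0,0,0],
    [0,0,0],
    [0,0,0],
    [0,0,0],
    [0,0,0],
    [0,0,0],
    [0,0,0],
    [0,0,0]
  ],
  "translation": [
    [0,0,0],
    [0,0,0],
    [0,0,0],
    [0,0,-1],
    [0,0,-3],
    [0,0,-4],
    [0,0,-4.5],
    [0,0,-4.5]
  ],
  "fingers": [40,40,40,40,40,40,40,40]
}}

```text
clock: 17.2
position: [441.5, -48.2, 209.1]
eef_rot: [[-1.0, 0.002, 0.0], [0.002, 1.0, 0.0], [-0.0, 0.0, -1.0]]
ft_force: [1.3, 0.5, -2.9]
finger_gap: 0.538
```

Call:
{"method": "carry_out", "body": {
  "turn": [
    [0,0,0],
    [0,0,0],
    [0,0,0],
    [0,0,0],
    [0,0,0],
    [0,0,0],
    [0,0,0],
    [0,0,0]
  ],
  "translation": [
    [-0.9,2.6,-1.1],
    [-1.4,4,0],
    [-1.5,4.3,0],
    [-1.5,4.3,0],
    [-1.5,4.3,0],
    [-1.5,4.3,0],
    [-1.5,4.3,0],
    [-1.5,4.3,0]
  ],
  "fingers": [40,40,40,40,40,40,40,40]
}}

```text
clock: 18.0
position: [555.7, 277.6, 218.3]
eef_rot: [[-1.0, 0.001, 0.0], [0.001, 1.0, -0.0], [-0.0, -0.0, -1.0]]
ft_force: [0.8, -0.3, -2.2]
finger_gap: 0.533
```

Call:
{"method": "carry_out", "body": {
  "turn": [
    [0,0,0],
    [0,0,0],
    [0,0,0],
    [0,0,0],
    [0,0,0],
    [0,0,0],
    [0,0,0],
    [0,0,0]
  ],
  "translation": [
    [-1.5,4.3,0],
    [-1.2,3,0],
    [-0.3,1,0],
    [0,0,2],
    [0,0,4],
    [0,0,4.5],
    [0,0,3],
    [0,0,1.5]
  ],
  "fingers": [40,40,40,40,40,40,40,40]
}}

```text
clock: 18.8
position: [583.5, 356.8, 64.6]
eef_rot: [[-1.0, 0.002, -0.005], [0.002, 1.0, -0.004], [0.005, -0.004, -1.0]]
ft_force: [-0.1, -0.6, -1.9]
finger_gap: 0.535
```

Call:
{"method": "carry_out", "body": {
  "turn": [
    [0,0,0],
    [0,0,0],
    [0,0,0],
    [0,0,0],
    [0,0,0],
    [0,0,0],
    [0,0,0],
    [0,0,0]
  ],
  "translation": [
    [0,0,0.6],
    [0,0,0.5],
    [0,0,0.3],
    [0,0,0.2],
    [0,0,0.2],
    [0,0,0.1],
    [0,0,0],
    [0,0,0]
  ],
  "fingers": [40,40,40,40,40,40,40,40]
}}

```text
clock: 19.6
position: [585.9, 359.0, 49.3]
eef_rot: [[-1.0, 0.001, 0.0], [0.001, 1.0, 0.0], [-0.0, 0.0, -1.0]]
ft_force: [-0.2, -1.1, -2.9]
finger_gap: 0.531
```

Call:
{"method": "carry_out", "body": {
  "turn": [
    [0,0,0],
    [0,0,0],
    [0,0,0],
    [0,0,0]
  ],
  "translation": [
    [0,0,0.1],
    [0,0,0.1],
    [0,0,0],
    [0,0,0]
  ],
  "fingers": [40,40,40,40]
}}

```text
clock: 20.0
position: [586.2, 359.1, 49.2]
eef_rot: [[-1.0, 0.001, 0.001], [0.001, 1.0, 0.001], [-0.001, 0.001, -1.0]]
ft_force: [-3.1, -2.3, 7.8]
finger_gap: 0.533
```

Call:
{"method": "carry_out", "body": {
  "turn": [
    [0,0,0],
    [0,0,0],
    [0,0,0],
    [0,0,0],
    [0,0,0],
    [0,0,0],
    [0,0,0],
    [0,0,0]
  ],
  "translation": [
    [0,0,0],
    [0,0,0],
    [0,0,-2],
    [0,0,-4],
    [0,0,-4.5],
    [0,0,-4.6],
    [0.8,-1.6,-2],
    [2,-4,0]
  ],
  "fingers": [55,65,65,65,65,65,65,100]
}}

```text
clock: 20.8
position: [559.6, 307.8, 222.8]
eef_rot: [[-1.0, -0.004, 0.008], [-0.004, 1.0, 0.007], [-0.008, 0.007, -1.0]]
ft_force: [0.9, -0.4, 0.7]
finger_gap: 0.801
```

Call:
{"method": "carry_out", "body": {
  "turn": [
    [0,0,0],
    [0,0,0],
    [0,0,0],
    [0,0,0],
    [0,0,0],
    [0,0,0],
    [0,0,0],
    [0,0,0]
  ],
  "translation": [
    [2,-4,0],
    [2,-4.1,0],
    [2,-4.1,0],
    [2,-4.1,0],
    [2,-4.1,0],
    [2,-4,0],
    [0,0,0],
    [0,0,0]
  ],
  "fingers": [100,100,100,100,100,100,100,100]
}}

```text
clock: 21.6
position: [437.8, 59.1, 218.9]
eef_rot: [[-1.0, 0.003, 0.002], [0.003, 1.0, 0.003], [-0.002, 0.003, -1.0]]
ft_force: [-0.5, 0.2, -0.0]
finger_gap: 1.001
```

Call:
{"method": "carry_out", "body": {
  "turn": [
    [0,0,0],
    [0,0,0],
    [0,0,0],
    [0,0,0],
    [0,0,0],
    [0,0,0],
    [0,0,0],
    [0,0,0]
  ],
  "translation": [
    [0,0,3.5],
    [0,0,4.5],
    [0,0,4.5],
    [0,0,3],
    [0,0,1.6],
    [0,0,1.0],
    [0,0,0],
    [0,0,0]
  ],
  "fingers": [100,100,100,100,100,100,100,50]
}}

```text
clock: 22.4
position: [438.4, 59.9, 37.7]
eef_rot: [[-1.0, -0.0, 0.001], [-0.0, 1.0, 0.0], [-0.001, 0.0, -1.0]]
ft_force: [-0.4, -0.4, 0.4]
finger_gap: 0.856
```

Call:
{"method": "carry_out", "body": {
  "turn": [
    [0,0,0],
    [0,0,0],
    [0,0,0],
    [0,0,0],
    [0,0,0],
    [0,0,0],
    [0,0,0],
    [0,0,0]
  ],
  "translation": [
    [0,0,0],
    [0,0,0],
    [0,0,0],
    [0,0,-1],
    [0,0,-3],
    [0,0,-4],
    [0,0,-4.5],
    [0,0,-4.5]
  ],
  "fingers": [40,40,40,40,40,40,40,40]
}}

```text
clock: 23.2
position: [436.8, 58.9, 209.2]
eef_rot: [[-1.0, 0.001, 0.0], [0.001, 1.0, 0.001], [-0.0, 0.001, -1.0]]
ft_force: [0.7, 0.3, -1.6]
finger_gap: 0.536
```

Call:
{"method": "carry_out", "body": {
  "turn": [
    [0,0,0],
    [0,0,0],
    [0,0,0],
    [0,0,0],
    [0,0,0],
    [0,0,0],
    [0,0,0],
    [0,0,0]
  ],
  "translation": [
    [-1.3,2.2,-1.1],
    [-2.3,3.3,0],
    [-2.4,3.5,0],
    [-2.4,3.5,0],
    [-2.4,3.5,0],
    [-2.4,3.5,0],
    [-1.6,2,0],
    [0,0,0]
  ],
  "fingers": [40,40,40,40,40,40,40,40]
}}

```text
clock: 24.0
position: [585.7, 278.5, 217.1]
eef_rot: [[-1.0, -0.004, -0.0], [-0.004, 1.0, 0.001], [0.0, 0.001, -1.0]]
ft_force: [-0.6, -0.2, -1.9]
finger_gap: 0.534
```

```bash
python3 chk.py | grep -v offcut
```

```text
[585.7 278.5 217.1]
top
knob 82 [ 421.2 -346.5   50.6]
side
ball [244. 240.] 189 [584.3 275.  212.4]
ball [228. 294.] 449 [604.4 345.   62.8]
ball [254. 295.] 202 [538.9 316.7  46.3]
knob 40 [ 418.  -343.4   49.6]
```

Call:
{"method": "carry_out", "body": {
  "turn": [
    [0,0,0],
    [0,0,0],
    [0,0,0],
    [0,0,0],
    [0,0,0],
    [0,0,0],
    [0,0,0],
    [0,0,0]
  ],
  "translation": [
    [0,0,2],
    [0,0,4],
    [0,0,4.5],
    [0,0,3],
    [0,0,1.5],
    [0,0,0],
    [0,0,0.5],
    [0,0,0.4]
  ],
  "fingers": [40,40,40,40,40,40,40,40]
}}

```text
clock: 24.9
position: [587.2, 274.6, 61.3]
eef_rot: [[-1.0, 0.001, 0.004], [0.001, 1.0, 0.002], [-0.004, 0.002, -1.0]]
ft_force: [0.2, -0.0, -1.7]
finger_gap: 0.532
```

Call:
{"method": "carry_out", "body": {
  "turn": [
    [0,0,0],
    [0,0,0],
    [0,0,0],
    [0,0,0],
    [0,0,0],
    [0,0,0],
    [0,0,0],
    [0,0,0]
  ],
  "translation": [
    [0,0,0.3],
    [0,0,0.2],
    [0,0,0.2],
    [0,0,0.2],
    [0,0,0.1],
    [0,0,0.1],
    [0,0,0],
    [0,0,0]
  ],
  "fingers": [40,40,40,40,40,40,40,40]
}}

```text
clock: 25.7
position: [585.9, 274.6, 49.2]
eef_rot: [[-1.0, 0.001, 0.001], [0.001, 1.0, 0.001], [-0.001, 0.001, -1.0]]
ft_force: [-2.2, -0.9, 6.1]
finger_gap: 0.533
```

Call:
{"method": "carry_out", "body": {
  "turn": [
    [0,0,0],
    [0,0,0],
    [0,0,0],
    [0,0,0],
    [0,0,0],
    [0,0,0],
    [0,0,0],
    [0,0,0]
  ],
  "translation": [
    [0,0,0],
    [0,0,0],
    [0,0,-2],
    [0,0,-4],
    [0,0,-4.5],
    [0,0,-4.5],
    [0.5,-1.7,-2],
    [1,-4,0]
  ],
  "fingers": [55,65,65,65,65,65,65,100]
}}

```text
clock: 26.5
position: [572.4, 221.0, 221.8]
eef_rot: [[-1.0, -0.005, 0.007], [-0.005, 1.0, 0.004], [-0.007, 0.004, -1.0]]
ft_force: [0.6, -0.4, 0.3]
finger_gap: 0.799
```

Call:
{"method": "carry_out", "body": {
  "turn": [
    [0,0,0],
    [0,0,0],
    [0,0,0],
    [0,0,0],
    [0,0,0],
    [0,0,0],
    [0,0,0],
    [0,0,0]
  ],
  "translation": [
    [1.2,-4.5,0],
    [1.2,-4.5,0],
    [1.2,-4.5,0],
    [1.2,-4.5,0],
    [1.2,-4.5,0],
    [1.2,-4.5,0],
    [1.2,-4.5,0],
    [0,0,0]
  ],
  "fingers": [100,100,100,100,100,100,100,100]
}}

```text
clock: 27.3
position: [484.1, -106.0, 218.3]
eef_rot: [[-1.0, 0.013, 0.001], [0.013, 1.0, -0.002], [-0.001, -0.002, -1.0]]
ft_force: [0.3, 0.6, 0.3]
finger_gap: 0.999
```

```bash
python3 chk.py
python3 - <<'E'
import cv2,numpy as np
a=cv2.imread('pics/last_top.png')[130:300,130:460];b=cv2.imread('pics/last_side.png')[120:330,140:400]
cv2.imwrite('pics/m1.png',np.hstack([cv2.resize(a,(430,330)),cv2.resize(b,(370,330))]))
E
```

```text
[ 484.1 -106.   218.3]
top
ball [181. 182.] 235 [632.7 318.7  48.2]
ball [168. 197.] 233 [586.8 359.1  48.6]
ball [194. 196.] 222 [586.4 276.9  48. ]
ball [181. 211.] 218 [540.1 317.8  48. ]
offcut [266. 158.] 222 66.74590830344832 [699.3  57.9] [40.9 39.4] 75.26982879638672
offcut [264. 187.] 194 66.03117469548175 [608.5  66.2] [38.  37.7] 7.562832832336426
offcut [263. 213.] 201 65.6444678167055 [528.6  70.2] [37.8 39.3] 70.88106536865234
knob 80 [ 420.6 -345.3   50.9]
side
ball [249. 288.] 448 [560.8 308.   61. ]
ball [228. 294.] 446 [605.1 345.3  63.2]
offcut [240. 231.] 280 63.77276321749284 [698.6  60. ] [41.1 40.5] 73.6003189086914
offcut [264. 238.] 264 62.68842658287255 [608.7  67.6] [41.3 42.1] 9.59399127960205
offcut [287. 243.] 293 63.070599857705695 [528.4  71. ] [42.4 41.4] 74.29580688476562
knob 39 [ 418.1 -343.8   49.8]
```

View pics/m1.png

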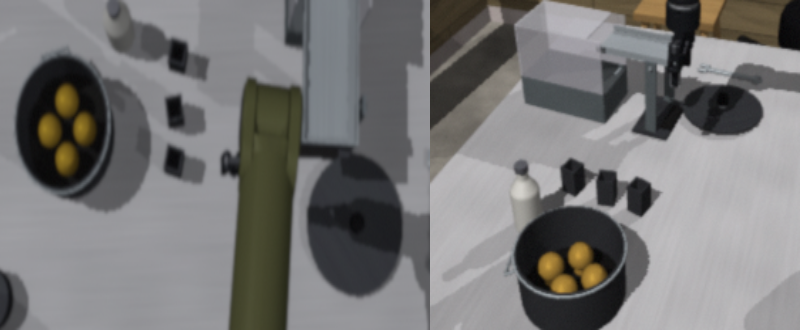

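All four finials stand in the pail at (65,100), (48,130), (85,130) and (65,158) in the left half of the picture. The lid and offcuts haven't moved. The lid is next.

Call:
{"method": "carry_out", "body": {
  "turn": [
    [0,0,0],
    [0,0,0],
    [0,0,0],
    [0,0,0],
    [0,0,0],
    [0,0,0],
    [0,0,0],
    [0,0,0]
  ],
  "translation": [
    [1.1,-4.1,0],
    [1.1,-4.1,0],
    [1.1,-4.1,0],
    [1.1,-4.1,0],
    [1.1,-4.2,0],
    [1.1,-4.2,0],
    [0,0,0],
    [0,0,0]
  ],
  "fingers": [100,100,100,100,100,100,100,100]
}}

```text
clock: 28.2
position: [420.5, -345.4, 217.5]
eef_rot: [[-1.0, 0.001, -0.001], [0.001, 1.0, 0.0], [0.001, 0.0, -1.0]]
ft_force: [0.3, 1.6, -0.7]
finger_gap: 1.0
```

Call:
{"method": "carry_out", "body": {
  "turn": [
    [0,0,0],
    [0,0,0],
    [0,0,0],
    [0,0,0],
    [0,0,0],
    [0,0,0],
    [0,0,0],
    [0,0,0]
  ],
  "translation": [
    [0,0,3],
    [0,0,4],
    [0,0,4],
    [0,0,3],
    [0,0,2],
    [0,0,1.4],
    [0,0,0],
    [0,0,0]
  ],
  "fingers": [100,100,100,100,80,60,60,60]
}}

```text
clock: 29.0
position: [421.1, -345.1, 44.5]
eef_rot: [[-1.0, -0.001, 0.001], [-0.001, 1.0, 0.0], [-0.001, 0.0, -1.0]]
ft_force: [-0.0, -0.2, 0.4]
finger_gap: 0.605
```

Call:
{"method": "carry_out", "body": {
  "turn": [
    [0,0,0],
    [0,0,0],
    [0,0,0],
    [0,0,0],
    [0,0,0],
    [0,0,0],
    [0,0,0],
    [0,0,0]
  ],
  "translation": [
    [0,0,0.2],
    [0,0,0],
    [0,0,0],
    [0,0,0],
    [0,0,0],
    [0,0,-1],
    [0,0,-2],
    [0,0,0]
  ],
  "fingers": [60,20,10,10,10,10,10,10]
}}

```text
clock: 29.8
position: [421.3, -346.9, 74.3]
eef_rot: [[-1.0, 0.001, 0.004], [0.001, 1.0, -0.002], [-0.004, -0.002, -1.0]]
ft_force: [0.8, -1.5, -3.6]
finger_gap: 0.335
```

Call:
{"method": "carry_out", "body": {
  "turn": [
    [0,0,0],
    [0,0,0],
    [0,0,0],
    [0,0,0],
    [0,0,0],
    [0,0,0],
    [0,0,0],
    [0,0,0]
  ],
  "translation": [
    [1.5,0,0],
    [2,0,0],
    [0.5,1.5,0],
    [0,3,0],
    [0,3.5,0],
    [0,3.5,0],
    [0,3.5,0],
    [0,3.5,0]
  ],
  "fingers": [10,10,10,10,10,10,10,10]
}}

```text
clock: 30.6
position: [378.3, -159.2, 71.0]
eef_rot: [[-1.0, 0.001, -0.001], [0.001, 1.0, 0.001], [0.001, 0.001, -1.0]]
ft_force: [0.4, -1.0, -3.6]
finger_gap: 0.332
```

Call:
{"method": "carry_out", "body": {
  "turn": [
    [0,0,0],
    [0,0,0],
    [0,0,0],
    [0,0,0],
    [0,0,0],
    [0,0,0],
    [0,0,0],
    [0,0,0]
  ],
  "translation": [
    [-0.5,3.5,0],
    [-1,3,0],
    [-1.5,2,-2],
    [-1,2,-3],
    [-1,2,-3.5],
    [-1,2,-3.5],
    [-1,2,-2.6],
    [-1,2,0]
  ],
  "fingers": [10,10,10,10,10,10,10,10]
}}

```text
clock: 31.4
position: [462.1, 24.7, 220.6]
eef_rot: [[-1.0, 0.001, 0.005], [0.001, 1.0, 0.002], [-0.005, 0.002, -1.0]]
ft_force: [0.8, 0.2, -3.5]
finger_gap: 0.336
```

```bash
cat > lid.py <<'E'
from h import *
np.set_printoptions(precision=1,suppress=True)
p=robot.get_state()['position'];print(p)
for c in('top','side'):
    im,d=save(c,'lid_'+c);C=cloud(c,d).reshape(-1,3)
    z=p[2]-42+16
    S=C[(abs(C[:,2]-z)<10)&(np.hypot(C[:,0]-p[0],C[:,1]-p[1])<135)]
    if len(S)>50:
        n=np.linalg.svd(S-S.mean(0),full_matrices=False)[2][2];q=circ(S)
        h=cv2.convexHull(S[:,:2].astype(np.float32));print(c,len(S),'z',np.median(S[:,2])-p[2],'n',n*np.sign(n[2]),'encl',cv2.minEnclosingCircle(h))
E
python3 lid.py
```

```text
[462.1  24.7 220.6]
top 1666 z -25.81897709565692 n [-0. -0.  1.] encl ((463.5289306640625, 25.772878646850586), 111.77925872802734)
side 2314 z -29.314432743400232 n [-0. -0.  1.] encl ((460.701171875, 29.369497299194336), 114.51349639892578)
```

Call:
{"method": "carry_out", "body": {
  "turn": [
    [0,0,0],
    [0,0,0],
    [0,0,0],
    [0,0,0],
    [0,0,0],
    [0,0,0],
    [0,0,0],
    [0,0,0]
  ],
  "translation": [
    [-1.6,3.6,0],
    [-1.6,3.7,0],
    [-1.6,3.7,0],
    [-1.6,3.7,0],
    [-1.6,3.7,0],
    [-1.6,3.7,0],
    [-1.6,3.7,0],
    [-1.3,3.3,0]
  ],
  "fingers": [10,10,10,10,10,10,10,10]
}}

```text
clock: 32.3
position: [585.1, 315.3, 214.3]
eef_rot: [[-1.0, 0.001, -0.004], [0.001, 1.0, -0.003], [0.004, -0.003, -1.0]]
ft_force: [1.1, -0.1, -2.6]
finger_gap: 0.336
```

Call:
{"method": "carry_out", "body": {
  "turn": [
    [0,0,0],
    [0,0,0],
    [0,0,0],
    [0,0,0],
    [0,0,0],
    [0,0,0],
    [0,0,0],
    [0,0,0]
  ],
  "translation": [
    [0,0,0],
    [0,0,0],
    [0,0,2],
    [0,0,2],
    [0,0,1],
    [0,0,0.5],
    [0,0,0],
    [0,0,0]
  ],
  "fingers": [10,10,10,10,10,10,10,10]
}}

```text
clock: 33.1
position: [586.1, 314.9, 163.9]
eef_rot: [[-1.0, 0.001, 0.001], [0.001, 1.0, 0.001], [-0.001, 0.001, -1.0]]
ft_force: [0.2, 0.0, -3.3]
finger_gap: 0.337
```

```bash
python3 lid.py
```

```text
[586.1 314.9 163.9]
top 2084 z -25.672439530860117 n [ 0. -0.  1.] encl ((588.71337890625, 309.19268798828125), 112.22596740722656)
side 3518 z -26.947794208086123 n [-0. -0.  1.] encl ((585.0499877929688, 315.50701904296875), 113.53043365478516)
```

Call:
{"method": "carry_out", "body": {
  "turn": [
    [0,0,0],
    [0,0,0],
    [0,0,0],
    [0,0,0],
    [0,0,0],
    [0,0,0],
    [0,0,0],
    [0,0,0]
  ],
  "translation": [
    [0,0.1,0.5],
    [0,0.1,0.5],
    [0,0,0.4],
    [0,0,0.3],
    [0,0,0.2],
    [0,0,0.1],
    [0,0,0],
    [0,0,0]
  ],
  "fingers": [10,10,10,10,10,10,10,10]
}}

```text
clock: 34.0
position: [585.6, 317.1, 143.6]
eef_rot: [[-1.0, 0.001, 0.0], [0.001, 1.0, 0.0], [-0.0, 0.0, -1.0]]
ft_force: [-2.2, -0.6, 0.4]
finger_gap: 0.331
```

Call:
{"method": "carry_out", "body": {
  "turn": [
    [0,0,0],
    [0,0,0],
    [0,0,0],
    [0,0,0],
    [0,0,0],
    [0,0,0],
    [0,0,0],
    [0,0,0]
  ],
  "translation": [
    [0,0,0.1],
    [0,0,0],
    [0,0,0],
    [0,0,0],
    [0,0,0],
    [0,0,-2],
    [0,0,-4],
    [0,0,-4]
  ],
  "fingers": [10,10,40,60,60,60,60,60]
}}

```text
clock: 34.8
position: [585.3, 316.9, 242.2]
eef_rot: [[-1.0, 0.001, -0.001], [0.001, 1.0, -0.001], [0.001, -0.001, -1.0]]
ft_force: [0.9, 0.7, 0.4]
finger_gap: 0.601
```

```bash
python3 chk.py|grep -v ball
python3 - <<'E'
from h import *
np.set_printoptions(precision=1,suppress=True)
for c in('top','side'):
    im,d=robot.grab_frame(c);C=cloud(c,d).reshape(-1,3);S=C[(abs(C[:,2]-116)<9)&(np.hypot(C[:,0]-586,C[:,1]-317)<130)]
    n=np.linalg.svd(S-S.mean(0),full_matrices=False)[2][2];print(c,np.median(S[:,2]),n,cv2.minEnclosingCircle(S[:,:2].astype(np.float32)))
    if c=='top': T=cloud(c,d)
# station: tray side lips & bin
P=T.reshape(-1,3);P=P[(P[:,1]<-150)&(P[:,1]>-400)&(P[:,0]>500)&(P[:,0]<1000)]
S=P[(P[:,2]>185)&(P[:,2]<198)&(P[:,0]<690)];print('floor',S[:,0].min(),[ (x,S[abs(S[:,0]-x)<8][:,1].min(),S[abs(S[:,0]-x)<8][:,1].max()) for x in(540,580,620,660)])
S=P[(P[:,2]>199)&(P[:,2]<211)&(P[:,0]<690)];print('lip',[ (x,S[abs(S[:,0]-x)<8][:,1].min(),S[abs(S[:,0]-x)<8][:,1].max()) for x in(540,580,620,660)])
E
```

```text
[585.3 316.9 242.2]
top
offcut [266. 158.] 219 66.36362766085439 [698.7  58. ] [40.  40.4] 76.5848159790039
offcut [264. 187.] 195 66.87196889423635 [609.2  66.3] [39.  37.6] 7.917540073394775
offcut [263. 213.] 214 67.18996641217032 [529.6  70.7] [39.7 38.2] 74.7779541015625
side
offcut [241. 233.] 225 62.10277958508866 [695.3  61.2] [42.  37.8] 61.56863021850586
offcut [264. 238.] 262 63.44125258526691 [607.8  67.8] [39.7 41.6] 6.116743564605713
offcut [287. 243.] 304 63.76197785921981 [529.4  71.3] [43.8 44. ] 70.46623992919922
top 117.66707591192437 [ 0. -0.  1.] ((586.9619750976562, 315.9824523925781), 111.4046630859375)
side 116.29186098987456 [-0. -0. -1.] ((585.87646484375, 317.3227844238281), 114.10079193115234)
floor 516.2103748732394 [(540, np.float64(-320.9295988508977), np.float64(-206.3886634270285)), (580, np.float64(-347.73996161947565), np.float64(-190.17159910504176)), (620, np.float64(-327.2235941547348), np.float64(-213.06085734596155)), (660, np.float64(-330.36663610159957), np.float64(-215.21219565391868))]
lip [(540, np.float64(-322.88252864493074), np.float64(-206.86817731187793)), (580, np.float64(-342.8600178751635), np.float64(-193.67250746330853)), (620, np.float64(-327.5750049103094), np.float64(-212.79852914433403)), (660, np.float64(-330.2671869126938), np.float64(-216.14284519976152))]
```

Call:
{"method": "carry_out", "body": {
  "turn": [
    [0,0,0],
    [0,0,0],
    [0,0,0],
    [0,0,0],
    [0,0,0],
    [0,0,0],
    [0,0,-7.5],
    [0,0,0]
  ],
  "translation": [
    [-0.3,-3.7,0],
    [-0.4,-4.3,0],
    [-0.4,-4.3,0],
    [-0.4,-4.3,0],
    [-0.4,-4.3,0],
    [-0.4,-4.2,0],
    [0,0,0],
    [0,0,0]
  ],
  "fingers": [60,100,100,100,100,100,100,100]
}}

```text
clock: 35.8
position: [607.8, 64.3, 240.5]
eef_rot: [[-0.992, -0.127, -0.002], [-0.127, 0.992, -0.0], [0.002, -0.0, -1.0]]
ft_force: [-1.3, 1.0, 0.6]
finger_gap: 0.998
```

```bash
python3 chk.py|grep -v ball
```

```text
[607.8  64.3 240.5]
top
side
offcut [240. 231.] 280 63.22018257617322 [697.6  58.9] [40.1 41.5] 69.86662292480469
offcut [264. 238.] 265 64.07652213805541 [608.6  65.9] [39.4 44.5] 8.880715370178223
offcut [287. 243.] 296 62.892222604360434 [530.   71.2] [43.  41.6] 74.2475814819336
```

Call:
{"method": "carry_out", "body": {
  "turn": [
    [0,0,0],
    [0,0,0],
    [0,0,0],
    [0,0,0],
    [0,0,0],
    [0,0,0],
    [0,0,0],
    [0,0,0]
  ],
  "translation": [
    [0,0,3],
    [0,0,4.5],
    [0,0,4.5],
    [0,0,4],
    [0,0,2],
    [0,0,1.2],
    [0,0,0],
    [0,0,0]
  ],
  "fingers": [100,100,100,100,100,100,100,40]
}}

```text
clock: 36.7
position: [609.2, 67.0, 50.9]
eef_rot: [[-0.991, -0.13, 0.001], [-0.13, 0.991, 0.0], [-0.002, 0.0, -1.0]]
ft_force: [0.0, -0.4, 0.0]
finger_gap: 0.856
```

Call:
{"method": "carry_out", "body": {
  "turn": [
    [0,0,0],
    [0,0,0],
    [0,0,0],
    [0,0,0],
    [0,0,0],
    [0,0,0],
    [0,0,0],
    [0,0,0]
  ],
  "translation": [
    [0,0,0],
    [0,0,0],
    [0,0,0],
    [0,0,0],
    [0,0,-1],
    [0,0,-3],
    [0,0,-4],
    [0,0,-4.5]
  ],
  "fingers": [25,25,25,25,25,25,25,25]
}}

```text
clock: 37.5
position: [606.6, 65.9, 174.8]
eef_rot: [[-0.992, -0.129, -0.004], [-0.129, 0.992, -0.001], [0.004, -0.0, -1.0]]
ft_force: [2.5, -0.2, -4.0]
finger_gap: 0.446
```

Call:
{"method": "carry_out", "body": {
  "turn": [
    [0,0,0],
    [0,0,0],
    [0,0,0],
    [0,0,7.5],
    [0,0,0],
    [0,0,0],
    [0,0,0],
    [0,0,0]
  ],
  "translation": [
    [0,0,-4.5],
    [0,0,-4.5],
    [0,0,-2],
    [0,0,0],
    [-0.2,-2.6,0],
    [-0.4,-4.4,0],
    [-0.4,-4.4,0],
    [-0.4,-4.5,0]
  ],
  "fingers": [25,25,25,25,25,25,25,25]
}}

```text
clock: 38.3
position: [621.5, -94.0, 284.7]
eef_rot: [[-1.0, -0.0, -0.001], [-0.0, 1.0, 0.001], [0.001, 0.001, -1.0]]
ft_force: [0.4, -0.3, -2.6]
finger_gap: 0.452
```

Call:
{"method": "carry_out", "body": {
  "turn": [
    [0,0,0],
    [0,0,0],
    [0,0,0],
    [0,0,0],
    [0,0,0],
    [0,0,4.2],
    [0,0,0],
    [0,0,0]
  ],
  "translation": [
    [-0.5,-4.5,0],
    [-0.5,-4.5,0],
    [-0.4,-4,0],
    [-0.4,-3.3,0],
    [-0.2,-1.7,0],
    [0,0,0],
    [0,0,0],
    [0,0,0]
  ],
  "fingers": [25,25,25,25,25,25,25,25]
}}

```text
clock: 39.1
position: [642.4, -271.1, 284.6]
eef_rot: [[-0.998, 0.071, -0.001], [0.071, 0.998, 0.002], [0.001, 0.002, -1.0]]
ft_force: [-0.3, 0.7, -3.3]
finger_gap: 0.452
```

Call:
{"method": "carry_out", "body": {
  "turn": [
    [0,0,0],
    [0,0,0],
    [0,0,0],
    [0,0,0],
    [0,0,0]
  ],
  "translation": [
    [0,0,1],
    [0,0,1.5],
    [0,0,1],
    [0,0,0.5],
    [0,0,0]
  ],
  "fingers": [25,25,25,25,25]
}}

```text
clock: 39.6
position: [641.5, -272.4, 243.4]
eef_rot: [[-0.997, 0.074, -0.002], [0.074, 0.997, 0.001], [0.002, 0.001, -1.0]]
ft_force: [0.2, -0.1, -2.3]
finger_gap: 0.446
```

Run:
```python
from h import *
im,d=save('side','p1');print(robot.get_state()['position'])
a=im[110:230,180:360,::-1]
im,d=save('top','p1t');b=im[60:220,340:430,::-1]
cv2.imwrite('pics/m2.png',np.hstack([cv2.resize(a,(540,360)),cv2.resize(b,(220,360))]))
```

```text
[ 641.88570573 -272.72053119  244.39399971]
```

View pics/m2.png

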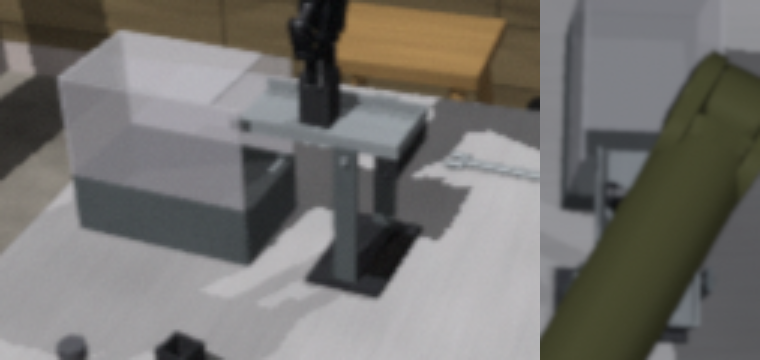

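The offcut hangs upright just above the tray at (318,105), between the lips and past the pivot post at (345,160). I'm setting it down.

Call:
{"method": "carry_out", "body": {
  "turn": [
    [0,0,0],
    [0,0,0],
    [0,0,0],
    [0,0,0]
  ],
  "translation": [
    [0,0,0.2],
    [0,0,0.1],
    [0,0,0.1],
    [0,0,0]
  ],
  "fingers": [25,25,25,25]
}}

```text
clock: 40.1
position: [642.3, -273.1, 241.3]
eef_rot: [[-0.997, 0.074, 0.001], [0.074, 0.997, -0.0], [-0.001, -0.0, -1.0]]
ft_force: [0.2, -0.4, -1.7]
finger_gap: 0.451
```

Call:
{"method": "carry_out", "body": {
  "turn": [
    [0,0,0],
    [0,0,0],
    [0,0,0],
    [0,0,0],
    [0,0,0],
    [0,0,0],
    [0,0,0],
    [0,0,0]
  ],
  "translation": [
    [0,0,0],
    [0,0,0],
    [0,0,0],
    [0,0,-1],
    [0,0,-2],
    [0,0,-2],
    [0,0,0],
    [0,0,0]
  ],
  "fingers": [60,70,70,70,70,70,70,70]
}}

```text
clock: 40.9
position: [642.3, -273.2, 291.7]
eef_rot: [[-0.997, 0.074, 0.001], [0.074, 0.997, -0.0], [-0.001, -0.0, -1.0]]
ft_force: [0.6, -0.9, -0.5]
finger_gap: 0.697
```

```bash
python3 chk.py | grep -v ball
python3 - <<'E'
import cv2
cv2.imwrite('pics/m3.png',cv2.resize(cv2.imread('pics/last_side.png')[110:260,180:360],(540,450)))
E
```

```text
[ 642.3 -273.2  291.7]
top
offcut [266. 158.] 222 66.62092163222418 [698.7  58.2] [40.4 40.4] 76.6493148803711
offcut [263. 213.] 203 65.78948241188175 [529.2  70.4] [38.4 39.2] 71.41944885253906
side
offcut [240. 231.] 283 63.381700828370555 [697.   59.4] [39.  40.7] 74.69978332519531
offcut [287. 244.] 292 64.2266440701043 [528.2  71.9] [42.6 41.4] 78.14492797851562
```

View pics/m3.png

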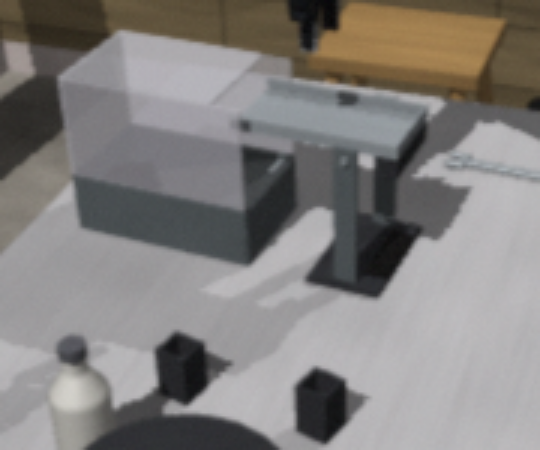

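The tray is empty and level, so the first offcut has gone into the bin. Two offcuts are left, at (181,368) and (321,405) in this crop.

Call:
{"method": "carry_out", "body": {
  "turn": [
    [0,0,-4.2],
    [0,0,0],
    [0,0,0],
    [0,0,0],
    [0,0,0],
    [0,0,0],
    [0,0,0],
    [0,0,0]
  ],
  "translation": [
    [0,0,0],
    [-0.6,3,0],
    [-0.8,4.5,0],
    [-0.8,4.5,0],
    [-0.8,4.5,0],
    [-0.8,4.5,0],
    [-0.7,4.5,0],
    [-0.7,4.5,0]
  ],
  "fingers": [80,100,100,100,100,100,100,100]
}}

```text
clock: 41.8
position: [693.9, 29.1, 289.9]
eef_rot: [[-1.0, 0.001, -0.002], [0.001, 1.0, 0.0], [0.002, 0.0, -1.0]]
ft_force: [1.4, 0.2, 0.2]
finger_gap: 1.0
```

Call:
{"method": "carry_out", "body": {
  "turn": [
    [0,0,0],
    [0,0,7.2],
    [0,0,7.2],
    [0,0,0],
    [0,0,0]
  ],
  "translation": [
    [-0.3,3,0],
    [0,0,0],
    [0,0,0],
    [0,0,0],
    [0,0,0]
  ],
  "fingers": [100,100,100,100,100]
}}

```text
clock: 42.3
position: [697.1, 56.9, 290.2]
eef_rot: [[-0.969, 0.247, -0.001], [0.247, 0.969, -0.0], [0.001, -0.001, -1.0]]
ft_force: [0.9, -0.4, 0.1]
finger_gap: 1.0
```

```bash
python3 chk.py | grep -v ball
```

```text
[697.1  56.9 290.2]
top
side
offcut [240. 231.] 278 62.79480809313708 [697.2  58.3] [41.5 41.1] 78.12461853027344
offcut [287. 244.] 296 63.347199391247514 [529.5  72.6] [41.  39.6] 73.62283325195312
```

Call:
{"method": "carry_out", "body": {
  "turn": [
    [0,0,0],
    [0,0,0],
    [0,0,0],
    [0,0,0],
    [0,0,0],
    [0,0,0],
    [0,0,0],
    [0,0,0]
  ],
  "translation": [
    [0,0,3.6],
    [0,0,4.8],
    [0,0,4.8],
    [0,0,4.5],
    [0,0,3.5],
    [0,0,2],
    [0,0,0.9],
    [0,0,0]
  ],
  "fingers": [100,100,100,100,100,100,100,100]
}}

```text
clock: 43.2
position: [696.6, 56.8, 48.9]
eef_rot: [[-0.968, 0.249, -0.002], [0.249, 0.968, -0.0], [0.002, -0.001, -1.0]]
ft_force: [-0.1, -0.6, 0.6]
finger_gap: 1.0
```

Call:
{"method": "carry_out", "body": {
  "turn": [
    [0,0,0],
    [0,0,0],
    [0,0,0],
    [0,0,0],
    [0,0,0],
    [0,0,0],
    [0,0,0],
    [0,0,0]
  ],
  "translation": [
    [0,0,0],
    [0,0,0],
    [0,0,0],
    [0,0,0],
    [0,0,0],
    [0,0,-1],
    [0,0,-3],
    [0,0,-4]
  ],
  "fingers": [40,25,25,25,25,25,25,25]
}}

```text
clock: 44.0
position: [694.7, 56.9, 127.8]
eef_rot: [[-0.968, 0.25, -0.007], [0.25, 0.968, -0.001], [0.006, -0.003, -1.0]]
ft_force: [0.6, -0.9, -2.9]
finger_gap: 0.449
```

Call:
{"method": "carry_out", "body": {
  "turn": [
    [0,0,0],
    [0,0,0],
    [0,0,0],
    [0,0,0],
    [0,0,-7.2],
    [0,0,-7.2],
    [0,0,0],
    [0,0,0]
  ],
  "translation": [
    [0,0,-4.5],
    [0,0,-4.5],
    [0,0,-4.5],
    [0,0,-2],
    [0,0,0],
    [0,0,0],
    [0.4,-2.5,0],
    [0.7,-4.3,0]
  ],
  "fingers": [25,25,25,25,25,25,25,25]
}}

```text
clock: 44.8
position: [686.1, -6.3, 283.6]
eef_rot: [[-1.0, -0.007, -0.002], [-0.007, 1.0, 0.003], [0.002, 0.003, -1.0]]
ft_force: [0.3, -0.5, -2.3]
finger_gap: 0.448
```

Call:
{"method": "carry_out", "body": {
  "turn": [
    [0,0,0],
    [0,0,0],
    [0,0,0],
    [0,0,0],
    [0,0,0],
    [0,0,0],
    [0,0,0],
    [0,0,4.2]
  ],
  "translation": [
    [0.8,-4.5,0],
    [0.8,-4.5,0],
    [0.8,-4.5,0],
    [0.7,-4.5,0],
    [0.7,-4.5,0],
    [0.4,-2.5,0],
    [0.2,-1.2,0],
    [0,0,0]
  ],
  "fingers": [25,25,25,25,25,25,25,25]
}}

```text
clock: 45.6
position: [640.7, -275.3, 284.5]
eef_rot: [[-0.997, 0.079, -0.002], [0.079, 0.997, -0.0], [0.002, -0.0, -1.0]]
ft_force: [-0.3, -0.4, -3.1]
finger_gap: 0.449
```

Call:
{"method": "carry_out", "body": {
  "turn": [
    [0,0,0],
    [0,0,0],
    [0,0,0],
    [0,0,0],
    [0,0,0],
    [0,0,0],
    [0,0,0],
    [0,0,0]
  ],
  "translation": [
    [0,0,0],
    [0,0,1],
    [0,0,1.5],
    [0,0,1],
    [0,0,0.5],
    [0,0,0.2],
    [0,0,0.2],
    [0,0,0]
  ],
  "fingers": [25,25,25,25,25,25,25,25]
}}

```text
clock: 46.4
position: [642.3, -273.0, 241.4]
eef_rot: [[-0.997, 0.074, 0.001], [0.074, 0.997, -0.0], [-0.001, -0.0, -1.0]]
ft_force: [-1.0, 0.4, -2.1]
finger_gap: 0.451
```

Call:
{"method": "carry_out", "body": {
  "turn": [
    [0,0,0],
    [0,0,0],
    [0,0,0],
    [0,0,0],
    [0,0,0],
    [0,0,0],
    [0,0,0],
    [0,0,0]
  ],
  "translation": [
    [0,0,0],
    [0,0,0],
    [0,0,0],
    [0,0,0],
    [0,0,-1],
    [0,0,-2],
    [0,0,-2],
    [0,0,0]
  ],
  "fingers": [25,60,70,70,70,70,70,70]
}}

```text
clock: 47.2
position: [643.4, -274.0, 295.4]
eef_rot: [[-0.997, 0.074, 0.006], [0.074, 0.997, -0.003], [-0.006, -0.002, -1.0]]
ft_force: [-0.2, -0.3, 0.0]
finger_gap: 0.7
```

Call:
{"method": "carry_out", "body": {
  "turn": [
    [0,0,-4.2],
    [0,0,0],
    [0,0,0],
    [0,0,0],
    [0,0,0]
  ],
  "translation": [
    [0,0,0],
    [0,0,0],
    [0,0,0],
    [0,0,0],
    [0,0,0]
  ],
  "fingers": [70,100,100,100,100]
}}

```text
clock: 47.7
position: [642.0, -272.9, 290.7]
eef_rot: [[-1.0, 0.002, -0.0], [0.002, 1.0, 0.0], [0.0, 0.0, -1.0]]
ft_force: [-0.8, 0.1, -0.1]
finger_gap: 1.006
```

```bash
python3 chk.py | grep -v ball
python3 - <<'E'
import cv2
cv2.imwrite('pics/m4.png',cv2.resize(cv2.imread('pics/last_side.png')[110:260,180:360],(540,450)))
E
```

```text
[ 642.  -272.9  290.7]
top
offcut [263. 213.] 202 66.63010732979929 [528.6  70.4] [39.  38.3] 73.4767837524414
side
offcut [287. 244.] 298 63.302646687583135 [527.5  70.5] [43.1 41.5] 77.13258361816406
```

View pics/m4.png

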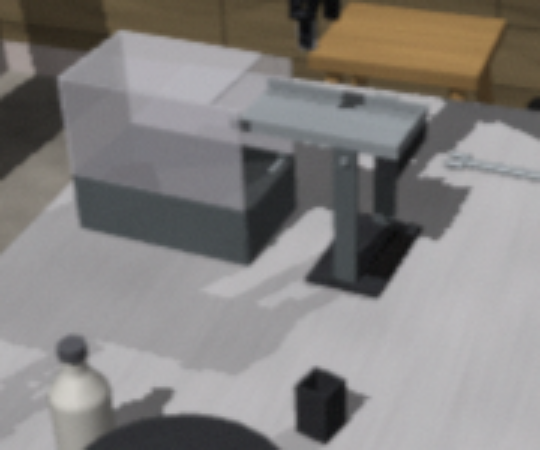

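Two are in the bin and the tray is level again. One offcut is left, at (321,405) in this crop.

Call:
{"method": "carry_out", "body": {
  "turn": [
    [0,0,0],
    [0,0,0],
    [0,0,0],
    [0,0,0],
    [0,0,0],
    [0,0,0],
    [0,0,0],
    [0,0,0]
  ],
  "translation": [
    [0.8,2.4,0],
    [1.4,4.2,0],
    [1.5,4.5,0],
    [1.5,4.5,0],
    [1.5,4.5,0],
    [1.5,4.5,0],
    [1.5,4.5,0],
    [1.1,3.4,0]
  ],
  "fingers": [100,100,100,100,100,100,100,100]
}}

```text
clock: 48.6
position: [533.1, 55.5, 291.3]
eef_rot: [[-1.0, -0.002, 0.0], [-0.002, 1.0, 0.002], [-0.0, 0.002, -1.0]]
ft_force: [0.4, -0.1, -0.4]
finger_gap: 1.002
```

Call:
{"method": "carry_out", "body": {
  "turn": [
    [0,0,0],
    [0,0,7.5],
    [0,0,7.5],
    [0,0,0],
    [0,0,0]
  ],
  "translation": [
    [0.6,1.7,0],
    [0,0,0],
    [0,0,0],
    [0,0,0],
    [0,0,0]
  ],
  "fingers": [100,100,100,100,100]
}}

```text
clock: 49.1
position: [528.4, 69.0, 291.1]
eef_rot: [[-0.966, 0.257, 0.0], [0.257, 0.966, 0.0], [-0.0, 0.0, -1.0]]
ft_force: [-0.7, 0.1, -0.5]
finger_gap: 1.001
```

```bash
python3 chk.py | grep -v ball
```

```text
[528.4  69.  291.1]
top
side
offcut [287. 244.] 297 63.14697349994814 [529.3  71.4] [39.8 43. ] 67.9937515258789
```

Call:
{"method": "carry_out", "body": {
  "turn": [
    [0,0,0],
    [0,0,0],
    [0,0,0],
    [0,0,0],
    [0,0,0],
    [0,0,0],
    [0,0,0],
    [0,0,0]
  ],
  "translation": [
    [0,0,3.6],
    [0,0,4.8],
    [0,0,4.8],
    [0,0,4.5],
    [0,0,3.5],
    [0,0,2],
    [0,0,0.9],
    [0,0,0]
  ],
  "fingers": [100,100,100,100,100,100,100,100]
}}

```text
clock: 50.0
position: [527.8, 68.9, 49.1]
eef_rot: [[-0.966, 0.259, -0.002], [0.259, 0.966, -0.001], [0.002, -0.001, -1.0]]
ft_force: [0.6, 0.1, -0.7]
finger_gap: 1.0
```

Call:
{"method": "carry_out", "body": {
  "turn": [
    [0,0,0],
    [0,0,0],
    [0,0,0],
    [0,0,0],
    [0,0,0],
    [0,0,0],
    [0,0,0],
    [0,0,0]
  ],
  "translation": [
    [0,0,0],
    [0,0,0],
    [0,0,0],
    [0,0,0],
    [0,0,0],
    [0,0,-1],
    [0,0,-3],
    [0,0,-4]
  ],
  "fingers": [40,25,25,25,25,25,25,25]
}}

```text
clock: 50.8
position: [526.0, 68.6, 129.0]
eef_rot: [[-0.966, 0.26, -0.005], [0.26, 0.966, -0.002], [0.005, -0.003, -1.0]]
ft_force: [0.9, 0.4, -2.9]
finger_gap: 0.445
```

Call:
{"method": "carry_out", "body": {
  "turn": [
    [0,0,0],
    [0,0,0],
    [0,0,0],
    [0,0,0],
    [0,0,-7.5],
    [0,0,-7.5],
    [0,0,0],
    [0,0,0]
  ],
  "translation": [
    [0,0,-4.5],
    [0,0,-4.5],
    [0,0,-4.5],
    [0,0,-2],
    [0,0,0],
    [0,0,0],
    [-0.8,-2.4,0],
    [-1.4,-4.2,0]
  ],
  "fingers": [25,25,25,25,25,25,25,25]
}}

```text
clock: 51.6
position: [549.6, 6.5, 284.8]
eef_rot: [[-1.0, -0.007, -0.001], [-0.007, 1.0, 0.002], [0.001, 0.002, -1.0]]
ft_force: [1.5, -0.4, -1.9]
finger_gap: 0.449
```

Call:
{"method": "carry_out", "body": {
  "turn": [
    [0,0,0],
    [0,0,0],
    [0,0,0],
    [0,0,0],
    [0,0,0],
    [0,0,0],
    [0,0,0],
    [0,0,4.2]
  ],
  "translation": [
    [-1.5,-4.5,0],
    [-1.5,-4.5,0],
    [-1.5,-4.5,0],
    [-1.5,-4.5,0],
    [-1.5,-4.5,0],
    [-1.1,-3.3,0],
    [-0.6,-1.8,0],
    [0,0,0]
  ],
  "fingers": [25,25,25,25,25,25,25,25]
}}

```text
clock: 52.4
position: [640.5, -277.6, 283.9]
eef_rot: [[-0.997, 0.081, -0.003], [0.081, 0.997, -0.002], [0.003, -0.003, -1.0]]
ft_force: [0.2, 0.8, -3.2]
finger_gap: 0.448
```

Call:
{"method": "carry_out", "body": {
  "turn": [
    [0,0,0],
    [0,0,0],
    [0,0,0],
    [0,0,0],
    [0,0,0],
    [0,0,0],
    [0,0,0],
    [0,0,0]
  ],
  "translation": [
    [0,0,0],
    [0,0,1],
    [0,0,1.5],
    [0,0,1],
    [0,0,0.5],
    [0,0,0.2],
    [0,0,0.2],
    [0,0,0]
  ],
  "fingers": [25,25,25,25,25,25,25,25]
}}

```text
clock: 53.2
position: [642.3, -273.0, 241.5]
eef_rot: [[-0.997, 0.074, 0.001], [0.074, 0.997, -0.0], [-0.001, -0.0, -1.0]]
ft_force: [-0.0, 0.3, -1.6]
finger_gap: 0.453
```

Call:
{"method": "carry_out", "body": {
  "turn": [
    [0,0,0],
    [0,0,0],
    [0,0,0],
    [0,0,0],
    [0,0,0],
    [0,0,0],
    [0,0,0],
    [0,0,0]
  ],
  "translation": [
    [0,0,0],
    [0,0,0],
    [0,0,0],
    [0,0,0],
    [0,0,-1],
    [0,0,-2],
    [0,0,-2],
    [0,0,0]
  ],
  "fingers": [25,60,70,70,70,70,70,70]
}}

```text
clock: 54.0
position: [643.3, -274.0, 295.3]
eef_rot: [[-0.997, 0.074, 0.006], [0.074, 0.997, -0.002], [-0.006, -0.002, -1.0]]
ft_force: [-0.7, -0.2, 1.2]
finger_gap: 0.699
```

Call:
{"method": "carry_out", "body": {
  "turn": [
    [0,0,-4.2],
    [0,0,0],
    [0,0,0],
    [0,0,0],
    [0,0,0],
    [0,0,0],
    [0,0,0],
    [0,0,0]
  ],
  "translation": [
    [0,0,0],
    [1.1,3.3,0],
    [1.3,4,0],
    [1.3,4,0],
    [1.3,4,0],
    [1.3,4,0],
    [1,3,0],
    [0,0,0]
  ],
  "fingers": [70,70,70,70,70,70,70,70]
}}

```text
clock: 54.8
position: [568.5, -43.4, 290.8]
eef_rot: [[-1.0, -0.008, -0.001], [-0.008, 1.0, 0.004], [0.001, 0.004, -1.0]]
ft_force: [-1.0, 0.2, -0.6]
finger_gap: 0.7
```

Call:
{"method": "carry_out", "body": {
  "turn": [
    [0,0,0],
    [0,0,0],
    [0,0,0],
    [0,0,0],
    [0,0,0],
    [0,0,0],
    [0,0,0],
    [0,0,0]
  ],
  "translation": [
    [0,0,0],
    [0,0,0],
    [0,0,0],
    [0,0,0],
    [0,0,0],
    [0,0,0],
    [0,0,0],
    [0,0,0]
  ],
  "fingers": [70,70,70,70,70,70,70,70]
}}

```text
clock: 55.6
position: [569.3, -49.9, 291.0]
eef_rot: [[-1.0, 0.001, 0.0], [0.001, 1.0, 0.0], [-0.0, 0.0, -1.0]]
ft_force: [1.1, -0.5, -0.1]
finger_gap: 0.703
```

```bash
python3 chk.py
python3 - <<'E'
from h import *
np.set_printoptions(precision=2,suppress=True)
a=cv2.imread('pics/last_top.png')[30:300,120:480];b=cv2.imread('pics/last_side.png')[110:340,150:400]
cv2.imwrite('pics/m5.png',np.hstack([cv2.resize(a,(440,330)),cv2.resize(b,(360,330))]))
im,d=robot.grab_frame('top');C=cloud('top',d).reshape(-1,3)
S=C[(abs(C[:,0]-600)<70)&(abs(C[:,1]+270)<35)&(abs(C[:,2]-190)<30)]
if len(S)>20:
    k=np.linalg.lstsq(np.c_[S[:,:2],np.ones(len(S))],S[:,2],rcond=None)[0];print('tray plane slope',k[:2],np.median(S[:,2]))
S=C[(abs(C[:,2]-116)<9)&(np.hypot(C[:,0]-586,C[:,1]-317)<130)];print('lid',np.median(S[:,2]),cv2.minEnclosingCircle(S[:,:2].astype(np.float32)))
E
```

```text
[569.3 -49.9 291. ]
top
side
tray plane slope [-0.   -0.01] 191.84684518865635
lid 117.7171389626901 ((587.3594360351562, 317.9271545410156), 113.05805206298828)
```

View pics/m5.png

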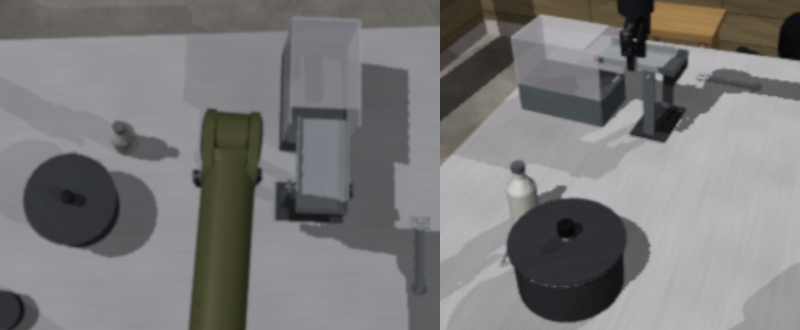

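The bench is clear. The lid is seated at (68,197), and the tray at (325,160) is empty and level. The bottle, wrench and spool are where they were. One last look for stray offcuts, then I'll hand in.

Run:
```python
from h import *
for c in('top','side'):
    robot.grab_frame(c)
    for t in('offcut1','finial1'):print(c,t,[(np.round(q['point']),round(q['confidence'],2)) for q in robot.look_for(c,t)])
print(robot.close_job())
```

```text
top offcut1 []
top finial1 []
side offcut1 []
side finial1 []
the job is handed in; nothing more can be done
None
```

The job is done and handed in, at about 56 s of the 210 s allowed.

- **Finials:** All four were lowered into the pail until the wrist force showed floor contact, then released. The pictures showed them standing upright inside before the lid went on.
- **Lid:** It is seated level on the rim. Its top measures about 116–118 mm above the bench, and it is centred on the pail within about 2 mm.
- **Offcuts:** All three were set on the tray at the load spot. Each time the tray emptied and swung back. At the last check it was level (slope about 0.01, floor at 192 mm).
- **Bystanders:** By eye, the bottle, wrench and spool are where they were. I did not measure them again.

The offcuts can't be seen inside the bin through its pale roof. That they are in it follows from the empty tray and the networks finding no offcut in either last picture. The networks' load-spot point was about 7–9 mm from my tray measurement in each direction; I used my own measurement and it worked.

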